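# Clear the stapler off the push-to-open lid and spring the lid ajar

### The arm

A 6-joint arm with a two-finger parallel gripper is mounted at the origin on the work surface. World frame = base frame: x ahead of the robot, y to its left, z up, the work surface at z = 0. Lengths are in m, angles in rad, forces in N, time in s.
With the tool pointing down it reaches from about 0.375 to 0.975 m from the base axis. Payload 3.8 kg.
Tool frame: the origin (TCP) lies midway between the tips of the shut fingers; the grasp point (between the pads) lies 19 mm behind it; z points along the fingers, y is the direction in which the jaws open and shut (so a half turn about z gives the same grasp; the last joint's range is limited). The gripper opens to 85 mm and grips with 20 to 120 N. Pads are 22 mm wide; open, the fingers measure 114 mm over their backs; the gripper's body (76 mm by 85 mm) begins 54 mm behind the grasp point. The pads swing forward as they close: fully open they stand 13 mm farther back than shut.
Start: joints at [1.22, 0.264, 1.604, -0, 1.274, -0.037], TCP at [0.208, 0.642, 0.231] pointing down, gripper open.
Joint ranges: [-2.63, 2.63], [-0.94, 2.18], [0.31, 2.57], [-1.31, 4.45], [0, 2.66], [-2.55, 2.55]. Speed limits (rad/s): [2.57, 2.57, 3.14, 3.14, 3.14, 3.14].

### API

Orientations are given as a rotation vector (axis times angle).
In Python, from workcell import bot gives the robot as it stands.
- The arm moves only by the tool drive_tool, never from a script. Its argument "deltas" is a list of rows, each an object with "hand": the opening, from 0 (shut) to 1 (fully open); "offset": the shift along the world's x, y, z in cm, a list of three; "angular": the turn, a rotation vector about the world's x, y, z in degrees, a list of three. A call has 1 to 8 rows; each row is the pose to reach, as a shift and turn from the pose commanded when the call began; what a row does not reach only later rows make up. A row lasts 1/8 s, in which the tool goes at most 62.5 mm and 10.7 degrees, less where a joint would pass 70% of its speed; a pose out of reach is approached as far as the arm can. A call with a gripper value outside its range is refused whole. The fingers move at their own pace and stop on an object; "force" is the grip in N (left out, the last holds). Time passes only in rows, so rows that repeat a pose let the fingers close. It gives the time, the measured TCP pose, the force and the opening at its end, in the units of the state.
- bot.read_state(): the state, without advancing time (a new reading comes with each control period).
- bot.read_camera(name): name is "scene" or "top"; returns a dict with "frame" (420x560x3 uint8, blue, green, red), "mtx" (3x3 intrinsics, pixels), "R" (3x3) and "t" (3): a world point X has camera coordinates R X + t. Camera axes: x right, y down, z forward; pixel columns grow to the right and rows downward; lengths in m; the calibration is good to about 2 mm. A picture is of the moment at which its call begins. There is no depth.
- bot.finish_job(): hands the job in, once; it reports no verdict.
The state is a dict: "time": time; "q": joint angles; "joint_vel": joint speeds; "joint_torque": joint torques, N m; "tool_pos": TCP position; "tcp_rot": TCP orientation; "wrist_force": force on the tool from outside, world axes, zero at the start; "torque": the same for the moment, N m; "width": opening from 0.0 (shut) to 1.0 (fully open).
Only numpy, scipy, OpenCV 4.12 (cv2) and the standard library are available. Lean on these libraries where they do the work, as an engineer would, in place of code of your own. Each camera call takes 0.05 s, during which the arm holds its last target. There are 200 camera calls.

### The job

The storage bay in the desk's raised shelf has a push-to-open lid, and the stapler has been left standing on it. Without picking anything up, push the stapler sideways with your fingertips until it stands on the plain shelf top to the left or right, well clear of the lid; then press the lid down at the middle of its front edge, the edge nearest the robot, until the catch lets go, take your hand away and leave the lid sprung ajar. Leave the bowl, the coaster and the marker where they are.

Things in the scene. Friction and masses are not known exactly. Their poses are not given: they have to be found in the camera images.
- riser: the desk's raised shelf: fixed grey melamine box, mm: 260 deep (x), 660 long (y), 100 high. Origin: centre of underside; x away from its front, which faces the robot within 16 degrees; y to its left; z up. Flat top at z 100, with one trimmed opening x -108 to 75, y -113 to 113 that the lid fills. Left and right of it plain board to |y| 330; bowl and coaster stand at the ends, beyond |y| 220
- lid (a joint): flat grey board 177 (x) by 220 (y) by 16 mm, in the opening with 3 mm gaps: riser x -105 to 72, y -110 to 110, upper face 1.5 mm proud (riser z 101.5), hinged along its rear edge. Value in rad: 0 shut, positive open (front edge up), negative pressed in, stop at -0.055. A spring push catch is under the middle of its front edge. Shut, it bears the stapler without giving way
- lid_press (a point): where to press: on the lid's upper face, middle line, 27 mm behind its front edge (riser x -78, y 0); moves with the lid. About 4 N pushes it in. Beyond 3.5 mm (-0.023 rad; stop at 8 mm) the catch lets go; go 7 mm down to be sure. As the finger rises the lid follows in 1 s to about 0.225 rad (front edge 40 mm up) and stays. A shallow press leaves it shut; pressing it fully in again relatches it
- stapler: steel stapler, about 0.24 kg, standing on the lid fore and aft within 20 degrees of the riser's x. Base 135 long (x) by 38 wide (y) by 10 mm high; above it an arm 24 wide, 60 mm high at the nose, 48 at the tail. Origin: centre of the underside; x to the tail (hinge end), z up; centre of mass within 10 mm of the origin. Slides when pushed at the side of its base
- stapler_nose (a point): front end of the stapler's base, on its underside, 67.5 mm from the origin along -x
- stapler_tail (a point): rear end of the stapler's base, on its underside, 67.5 mm from the origin along +x
- bowl: white ceramic bowl of paper clips, 90 in diameter, 40 high, on one end of the raised shelf. Origin: centre of its underside
- coaster: round wooden coaster, 90 in diameter, 8 thick, on the other end of the raised shelf. Origin: centre of its underside
- marker: marker pen with a blue cap, 130 long (along its x, cap at +x), 16 mm thick, lying along the raised shelf's top behind the lid, near the rear edge (riser x 104 to 114). Origin: centre of its underside
Mind the look-alikes: they are no part of the job. Several things have the shape of the stapler; the one meant has the colours described above.

How it is judged:
By the outcome, as a careful person would: the job done as asked, in the order asked, and still so for the second after the job is handed in, with the robot touching nothing.
It also fails if it takes over 48 s, if anything falls off the work surface, if the arm or the gripper's body presses on something with over 40 N, if the wrist force passes 120 N, or if a joint passes its speed limit or range.

## Working session

There is one attempt and no reset: what is moved stays moved. The work goes in short steps, Python scripts to look and compute and a tool call to move; the robot and the scene stay as the last step left them, time stands still between calls to the robot, and variables do not carry over. Pictures are saved under pics/ and viewed, about 8 in all and at most 12, crops included, and the job is handed in when it is done.

Besides the shell and the picture viewer there is one more tool, called after "Call:" as name(argument=value, ...), one argument or row to a line, values as JSON. drive_tool: Moves the arm, as the interface text tells. Its arguments: {"type":"object","properties":{"deltas":{"type":"array"},"force":{"type":"number"}},"required":["deltas"]}

```bash
mkdir -p pics; ls
python3 - <<'E'
from workcell import bot
import cv2,numpy as np
for n in("scene","top"):
    c=bot.read_camera(n); cv2.imwrite(f"pics/{n}0.png",c["frame"]); np.savez(f"{n}0.npz",**{k:np.array(c[k]) for k in("frame","mtx","R","t")})
    print(n,c["mtx"],c["R"],c["t"])
s=bot.read_state();print(s)
E
```

```text
pics
scene [[453.4811016    0.         281.32775112]
 [  0.         453.4811016  209.93711709]
 [  0.           0.           1.        ]] [[-0.80085952  0.59884933 -0.00187356]
 [ 0.39708751  0.52869018 -0.75020544]
 [-0.44826949 -0.60155314 -0.66120215]] [ 0.40799676 -0.13032118  1.52909527]
top [[523.43996348   0.         279.74866099]
 [  0.         523.43996348 205.50454549]
 [  0.           0.           1.        ]] [[ 0.018693   -0.9996215   0.0201848 ]
 [-0.99878052 -0.01959233 -0.04531674]
 [ 0.04569505 -0.01931308 -0.99876873]] [-0.04903147  0.49195686  1.59932893]
{'time': 0.1, 'q': array([ 1.22009534e+00,  2.64720504e-01,  1.60524255e+00,  1.15240659e-06,
        1.27371762e+00, -3.68934839e-02]), 'joint_vel': array([-0.00087103, -0.00132309, -0.00300944,  0.00010906,  0.0005776 ,
       -0.00069666]), 'joint_torque': array([ 2.46281488e-04, -5.16701066e+01, -3.68594885e+01, -9.23418952e-05,
        6.16226564e-03, -1.16863652e-05]), 'tool_pos': array([0.20812801, 0.64140912, 0.23005501]), 'tcp_rot': array([-0.49084487, -3.10260086,  0.00321771]), 'wrist_force': array([-0.21402361,  0.35924964,  0.53392354]), 'torque': array([-0.01339566,  0.00431721, -0.02066876]), 'width': 1.0012124303668375}
```

View pics/top0.png

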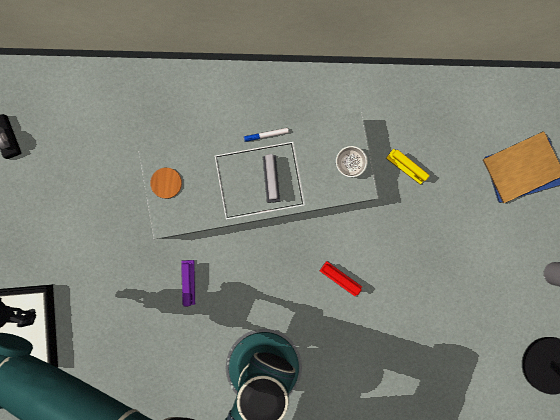

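View pics/scene0.png

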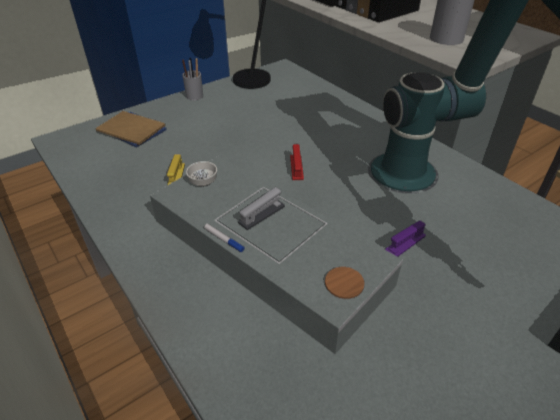

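The top picture shows the candidates: the steel stapler on the lid at (271,178), plus red (341,279), purple (188,282) and yellow (408,167) look-alikes standing on the desk. I choose the steel one. The coaster is at (166,183), the bowl at (351,162), the marker at (266,134), and the lid corners are roughly (216,156), (294,143), (303,204), (227,218).

```bash
cat > h.py <<'E'
import cv2,numpy as np
def ray(c,px,z):
    px=np.atleast_2d(np.array(px,float)); d=np.c_[px,np.ones(len(px))]@np.linalg.inv(c["mtx"]).T@c["R"]
    o=-c["R"].T@c["t"]; return o+d*((z-o[2])/d[:,2])[:,None]
def proj(c,X):
    p=(np.atleast_2d(X)@c["R"].T+c["t"])@c["mtx"].T; return p[:,:2]/p[:,2:]
E
python3 - <<'E'
from h import *
c=np.load("top0.npz");f=c["frame"]
cv2.imwrite("pics/crop1.png",cv2.resize(f[120:230,140:390],None,fx=3.2,fy=3.2,interpolation=cv2.INTER_CUBIC))
s=np.load("scene0.npz");cv2.imwrite("pics/crop2.png",cv2.resize(s["frame"][150:310,140:380],None,fx=3.3,fy=3.3,interpolation=cv2.INTER_CUBIC))
L=ray(c,[(216,156),(294,143),(303,204),(227,218)],.1);print(L.round(3),L.mean(0))
print("sizes",np.linalg.norm(np.diff(L,axis=0),axis=1))
print("coaster,bowl",ray(c,[(166,183)],.108),ray(c,[(351,162)],.13))
E
```

```text
[[ 0.629  0.151  0.1  ]
 [ 0.673 -0.076  0.1  ]
 [ 0.494 -0.106  0.1  ]
 [ 0.45   0.114  0.1  ]] [0.56152763 0.02082007 0.1       ]
sizes [0.23081165 0.1805586  0.22444686]
coaster,bowl [[0.54696816 0.2917995  0.108     ]] [[ 0.61636763 -0.2394685   0.13      ]]
```

View pics/crop1.png

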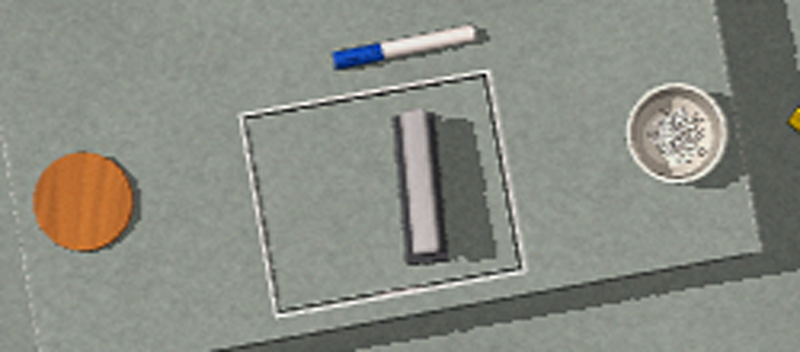

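View pics/crop2.png

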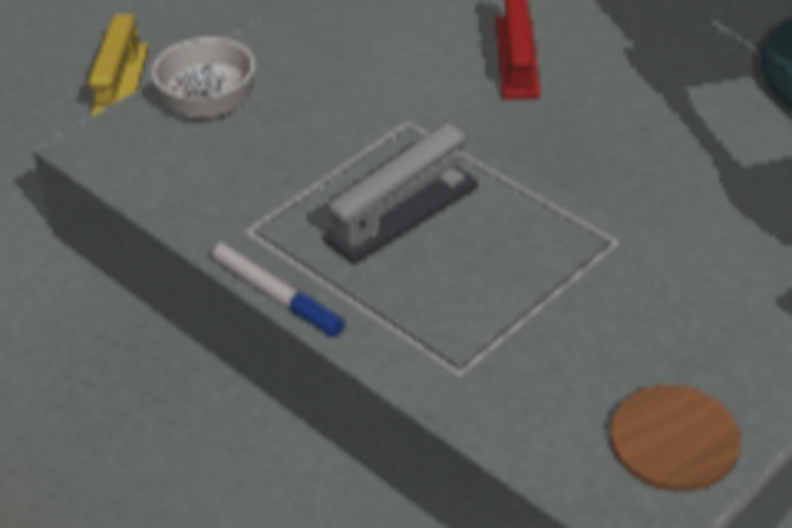

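The close crop shows the steel stapler with its dark base inside the lid trim. Base corners are about (394,117), (435,111), (447,261), (408,264) in crop pixels, and the tail is to the rear. It stands nearer the right (bowl) side of the lid.

Run:
```python
from h import *
c=np.load("top0.npz")
P=lambda l:(np.array(l,float)+.5)/3.2-.5+[140,120]
L=ray(c,P([(241,116),(489,73),(523,270),(277,314)]),.1)[:,:2]
ctr=L.mean(0); yv=(L[0]+L[3]-L[1]-L[2]);yv/=np.linalg.norm(yv); xv=np.array([yv[1],-yv[0]])
x2=(L[0]+L[1]-L[2]-L[3]);print("yaw",np.degrees(np.arctan2(xv[1],xv[0])),np.degrees(np.arctan2(x2[1],x2[0])))
O=ctr+.0165*xv;print("riser O",O,"xv",xv,"yv",yv)
R=lambda p:((np.atleast_2d(p)[:,:2]-O)@np.c_[xv,yv]*1000).round(1)
print("lid r",R(L))
S=ray(c,P([(394,117),(435,111),(447,261),(408,264)]),.1115)
print("stap w",S.round(3),"r",R(S),"ctr",S.mean(0),R(S.mean(0)))
a=S[0]+S[1]-S[2]-S[3];print("stap yaw",np.degrees(np.arctan2(a[1],a[0])),np.linalg.norm(a)/2)
print("coaster",R(ray(c,P([(83,201)]),.108)),"bowl",R(ray(c,P([(677,132)]),.14)),"marker",R(ray(c,P([(333,60),(475,34)]),.108)))
print("press",O-.078*xv)
```

```text
yaw 11.205756140198515 11.184019112433521
riser O [0.57825823 0.02640535] xv [0.98093564 0.1943329 ] yv [-0.1943329   0.98093564]
lid r [[  75.2  114.8]
 [  75.  -114.8]
 [-108.  -113.4]
 [-108.2  113.4]]
stap w [[ 0.63   0.014  0.111]
 [ 0.636 -0.023  0.111]
 [ 0.501 -0.036  0.111]
 [ 0.497 -0.001  0.111]] r [[ 48.6 -22.1]
 [ 47.5 -59.6]
 [-88.4 -46.4]
 [-84.9 -11.3]] ctr [ 0.56610701 -0.01152422  0.1115    ] [[-19.3 -34.8]]
stap yaw 6.099259572838088 0.13518169076439757
coaster [[ 22.6 267.3]] bowl [[ -12.3 -267.6]] marker [[ 109.9   23.3]
 [ 111.1 -108. ]]
press [0.50174525 0.01124739]
```

Run:
```python
from scipy.spatial.transform import Rotation as R
import numpy as np
r=R.from_rotvec([-0.49084487,-3.10260086,0.00321771]);m=r.as_matrix();print(m.round(3))
y=m[:,1];print("tool y yaw",np.degrees(np.arctan2(y[1],y[0])))
```

```text
[[-0.951  0.309 -0.001]
 [ 0.309  0.951 -0.002]
 [ 0.    -0.002 -1.   ]]
tool y yaw 72.02014000929492
```

Call:
drive_tool(
  deltas=[
    {"hand": 0.35, "offset": [2.5, -4.2, 0], "angular": [0, 0, -8]},
    {"hand": 0.35, "offset": [5.5, -9.2, 0], "angular": [0, 0, -16]},
    {"hand": 0.35, "offset": [8.5, -14.3, 0], "angular": [0, 0, -24]},
    {"hand": 0.35, "offset": [11.5, -19.4, 0], "angular": [0, 0, -32]},
    {"hand": 0.35, "offset": [14.5, -24.5, 0], "angular": [0, 0, -40]},
    {"hand": 0.35, "offset": [17.5, -29.5, 0], "angular": [0, 0, -48]},
    {"hand": 0.35, "offset": [20.5, -34.6, 0], "angular": [0, 0, -57]},
    {"hand": 0.35, "offset": [23.5, -39.6, 0], "angular": [0, 0, -66]},
  ],
)

```text
time: 1.1
tool_pos: [0.4438, 0.2442, 0.231]
tcp_rot: [-2.108, -2.33, 0.0]
wrist_force: [0.8, -0.2, 0.0]
width: 0.352
```

Call:
drive_tool(
  deltas=[
    {"hand": 0.35, "offset": [3, -5, 0], "angular": [0, 0, 0]},
    {"hand": 0.35, "offset": [6, -10, 0], "angular": [0, 0, 0]},
    {"hand": 0.35, "offset": [9, -15, 0], "angular": [0, 0, 0]},
    {"hand": 0.35, "offset": [11.7, -18.8, 0], "angular": [0, 0, 0]},
    {"hand": 0.35, "offset": [11.7, -18.8, -4], "angular": [0, 0, 0]},
    {"hand": 0.35, "offset": [11.7, -18.8, -8], "angular": [0, 0, 0]},
    {"hand": 0.35, "offset": [11.7, -18.8, -11], "angular": [0, 0, 0]},
    {"hand": 0.35, "offset": [11.7, -18.8, -12], "angular": [0, 0, 0]},
  ],
)

```text
time: 2.1
tool_pos: [0.5581, 0.0578, 0.1084]
tcp_rot: [-2.099, -2.332, 0.006]
wrist_force: [0.2, 0.7, 1.0]
width: 0.35
```

Run:
```python
from h import *
from workcell import bot
a=bot.read_camera("scene")["frame"];b=bot.read_camera("top")["frame"]
A=cv2.resize(a[130:310,160:360],(600,540));cv2.imwrite("pics/c3.png",A)
print(bot.read_state()["tool_pos"],bot.read_state()["wrist_force"])
```

```text
[0.55933079 0.05798674 0.11005149] [-0.2815057  -0.76680741  0.37635232]
```

View pics/c3.png

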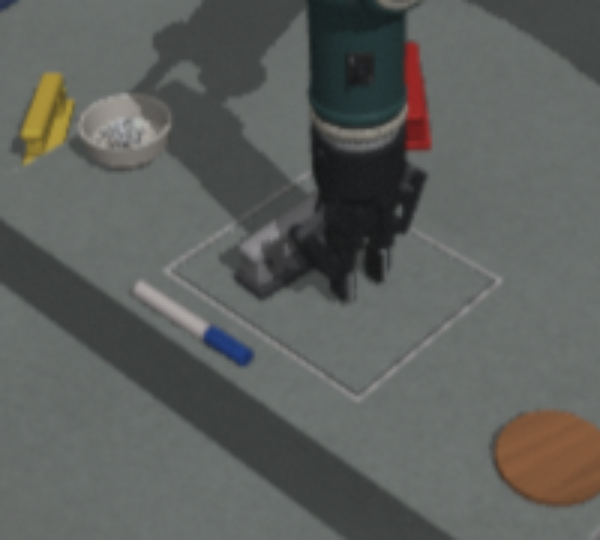

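The crop shows both fingers at about (345,290) and (380,270), just left of the stapler and parallel to it, over the lid. I'll lower them and push to the right.

Call:
drive_tool(
  deltas=[
    {"hand": 0.35, "offset": [0, 0, -0.5], "angular": [0, 0, 0]},
    {"hand": 0.35, "offset": [0, 0, -0.8], "angular": [0, 0, 0]},
    {"hand": 0.35, "offset": [0.1, -1, -0.8], "angular": [0, 0, 0]},
    {"hand": 0.35, "offset": [0.2, -2, -0.8], "angular": [0, 0, 0]},
    {"hand": 0.35, "offset": [0.3, -3, -0.8], "angular": [0, 0, 0]},
    {"hand": 0.35, "offset": [0.4, -4, -0.8], "angular": [0, 0, 0]},
    {"hand": 0.35, "offset": [0.5, -5, -0.8], "angular": [0, 0, 0]},
    {"hand": 0.35, "offset": [0.6, -6, -0.8], "angular": [0, 0, 0]},
  ],
)

```text
time: 3.2
tool_pos: [0.5665, -0.0025, 0.1034]
tcp_rot: [-2.102, -2.335, -0.001]
wrist_force: [-0.3, 2.1, 1.0]
width: 0.35
```

Run:
```python
from h import *
from workcell import bot
a=bot.read_camera("scene")["frame"]
cv2.imwrite("pics/c4.png",cv2.resize(a[130:310,160:360],(600,540)))
print(bot.read_state()["tool_pos"],bot.read_state()["wrist_force"])
```

```text
[ 0.56665129 -0.00369571  0.10339519] [ 0.36109358 -0.05307379  0.52803082]
```

View pics/c4.png

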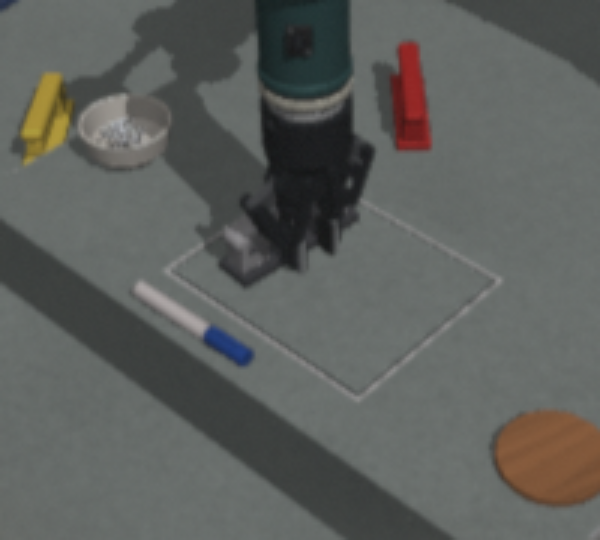

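The stapler's tail end is now at (245,265) in the crop, against (262,285) before. It is sliding squarely with about 2 N of push, so I'll continue.

Call:
drive_tool(
  deltas=[
    {"hand": 0.35, "offset": [0.1, -1, 0], "angular": [0, 0, 0]},
    {"hand": 0.35, "offset": [0.2, -2, 0], "angular": [0, 0, 0]},
    {"hand": 0.35, "offset": [0.3, -3, 0], "angular": [0, 0, 0]},
    {"hand": 0.35, "offset": [0.4, -4, 0], "angular": [0, 0, 0]},
    {"hand": 0.35, "offset": [0.5, -5, 0], "angular": [0, 0, 0]},
    {"hand": 0.35, "offset": [0.6, -6, 0], "angular": [0, 0, 0]},
    {"hand": 0.35, "offset": [0.7, -7, 0], "angular": [0, 0, 0]},
    {"hand": 0.35, "offset": [0.8, -8, 0], "angular": [0, 0, 0]},
  ],
)

```text
time: 4.25
tool_pos: [0.5742, -0.0828, 0.103]
tcp_rot: [-2.102, -2.335, 0.001]
wrist_force: [1.3, 0.1, 0.5]
width: 0.348
```

Call:
drive_tool(
  deltas=[
    {"hand": 0.35, "offset": [0.1, -0.8, 0], "angular": [0, 0, 0]},
    {"hand": 0.35, "offset": [0.2, -1.6, 0], "angular": [0, 0, 0]},
    {"hand": 0.35, "offset": [0.25, -2.2, 0], "angular": [0, 0, 0]},
    {"hand": 0.35, "offset": [0.3, -2.7, 0], "angular": [0, 0, 0]},
    {"hand": 0.35, "offset": [0.3, -3.0, 0], "angular": [0, 0, 0]},
    {"hand": 0.35, "offset": [0.3, -3.0, 0], "angular": [0, 0, 0]},
    {"hand": 0.35, "offset": [0.2, -2.0, 0], "angular": [0, 0, 0]},
    {"hand": 0.35, "offset": [0, 0.5, 0], "angular": [0, 0, 0]},
  ],
)

```text
time: 5.25
tool_pos: [0.5745, -0.0768, 0.1035]
tcp_rot: [2.103, 2.333, 0.0]
wrist_force: [0.1, 0.5, -0.2]
width: 0.347
```

Call:
drive_tool(
  deltas=[
    {"hand": 0, "offset": [0, 0.5, 4], "angular": [0, 0, 0]},
    {"hand": 0, "offset": [0, 0.5, 9], "angular": [0, 0, 0]},
    {"hand": 0, "offset": [-2.5, 3.5, 10], "angular": [0, 0, 0]},
    {"hand": 0, "offset": [-5, 6.5, 10], "angular": [0, 0, 0]},
    {"hand": 0, "offset": [-7.3, 8.8, 8], "angular": [0, 0, 0]},
    {"hand": 0, "offset": [-7.3, 8.8, 5], "angular": [0, 0, 0]},
    {"hand": 0, "offset": [-7.3, 8.8, 3], "angular": [0, 0, 0]},
    {"hand": 0, "offset": [-7.3, 8.8, 2], "angular": [0, 0, 0]},
  ],
)

```text
time: 6.25
tool_pos: [0.5003, 0.0118, 0.1222]
tcp_rot: [-2.1, -2.335, 0.002]
wrist_force: [-0.8, -0.2, 0.3]
width: -0.003
```

Run:
```python
from h import *
from workcell import bot
a=bot.read_camera("scene")["frame"];c=bot.read_camera("top")
np.savez("top1.npz",**{k:np.array(c[k]) for k in("frame","mtx","R","t")})
A=cv2.resize(a[130:310,160:360],(600,540))
B=cv2.resize(c["frame"][120:230,140:390],None,fx=3.2,fy=3.2,interpolation=cv2.INTER_CUBIC)
cv2.imwrite("pics/c5.png",B)
s=bot.read_state();print(s["tool_pos"],s["wrist_force"],s["width"])
```

```text
[0.50045484 0.01141485 0.12233109] [-0.27958178 -1.32811771 -0.23364354] 0.0002954542018628173
```

View pics/c5.png

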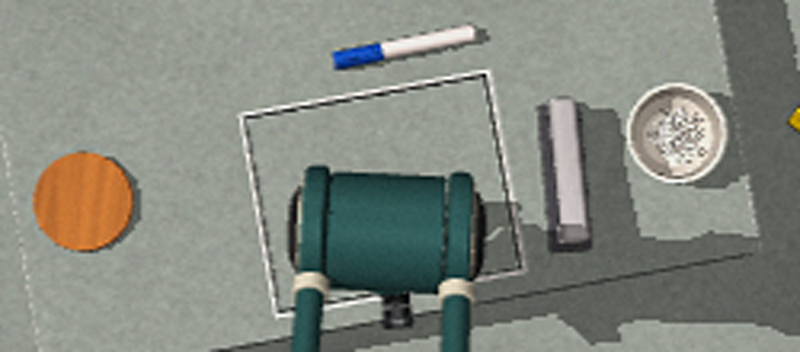

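The stapler base is at (539,103) to (590,250) in the crop. That is about 27 mm right of the trim at (520,251), and its right side is clear of the bowl at (627,133). Coaster, bowl and marker haven't moved, so I'll press the lid.

Call:
drive_tool(
  deltas=[
    {"hand": 0, "offset": [0.1, 0, -1.0], "angular": [0, 0, 0]},
    {"hand": 0, "offset": [0.1, 0, -1.8], "angular": [0, 0, 0]},
    {"hand": 0, "offset": [0.1, 0, -2.1], "angular": [0, 0, 0]},
    {"hand": 0, "offset": [0.1, 0, -2.4], "angular": [0, 0, 0]},
    {"hand": 0, "offset": [0.1, 0, -2.6], "angular": [0, 0, 0]},
    {"hand": 0, "offset": [0.1, 0, -2.8], "angular": [0, 0, 0]},
    {"hand": 0, "offset": [0.1, 0, -2.8], "angular": [0, 0, 0]},
    {"hand": 0, "offset": [0.1, 0, -2.8], "angular": [0, 0, 0]},
  ],
)

```text
time: 7.35
tool_pos: [0.5024, 0.011, 0.0953]
tcp_rot: [2.102, 2.335, -0.0]
wrist_force: [-2.8, -0.1, 3.2]
width: 0.003
```

Call:
drive_tool(
  deltas=[
    {"hand": 0, "offset": [0, 0, 0.5], "angular": [0, 0, 0]},
    {"hand": 0, "offset": [0, 0, 1.2], "angular": [0, 0, 0]},
    {"hand": 0, "offset": [0, 0, 2.2], "angular": [0, 0, 0]},
    {"hand": 0, "offset": [0, 0, 3.5], "angular": [0, 0, 0]},
    {"hand": 0, "offset": [0, 0, 5.5], "angular": [0, 0, 0]},
    {"hand": 0, "offset": [0, 0, 8.5], "angular": [0, 0, 0]},
    {"hand": 0, "offset": [0, 0, 12], "angular": [0, 0, 0]},
    {"hand": 0, "offset": [0, 0, 15], "angular": [0, 0, 0]},
  ],
)

```text
time: 8.35
tool_pos: [0.5026, 0.0111, 0.2474]
tcp_rot: [2.101, 2.334, 0.002]
wrist_force: [0.8, -0.1, -0.2]
width: 0.0
```

Call:
drive_tool(
  deltas=[
    {"hand": 0, "offset": [0, 4, 1], "angular": [0, 0, 0]},
    {"hand": 0, "offset": [-1, 9, 1], "angular": [0, 0, 0]},
    {"hand": 0, "offset": [-3, 14, 1], "angular": [0, 0, 0]},
    {"hand": 0, "offset": [-5, 19, 1], "angular": [0, 0, 0]},
    {"hand": 0, "offset": [-7, 24, 1], "angular": [0, 0, 0]},
    {"hand": 0, "offset": [-9, 28, 1], "angular": [0, 0, 0]},
    {"hand": 0, "offset": [-10, 30, 1], "angular": [0, 0, 0]},
    {"hand": 0, "offset": [-10, 30, 1], "angular": [0, 0, 0]},
  ],
)

```text
time: 9.35
tool_pos: [0.4016, 0.3123, 0.2558]
tcp_rot: [2.098, 2.338, 0.001]
wrist_force: [-0.1, 0.2, -0.6]
width: 0.001
```

Run:
```python
from h import *
from workcell import bot
a=bot.read_camera("scene")["frame"];c=bot.read_camera("top")
A=cv2.resize(a[150:310,140:380],(570,352))
B=cv2.resize(c["frame"][120:230,140:390],(800,248) if 0 else (560,246))
cv2.imwrite("pics/c6.png",np.vstack([cv2.resize(A,(560,346)),B]))
s=bot.read_state();print(s["time"],s["tool_pos"],s["wrist_force"])
```

```text
9.45 [0.40245603 0.31081153 0.2556652 ] [-0.04536346 -0.15310411 -0.13715461]
```

View pics/c6.png

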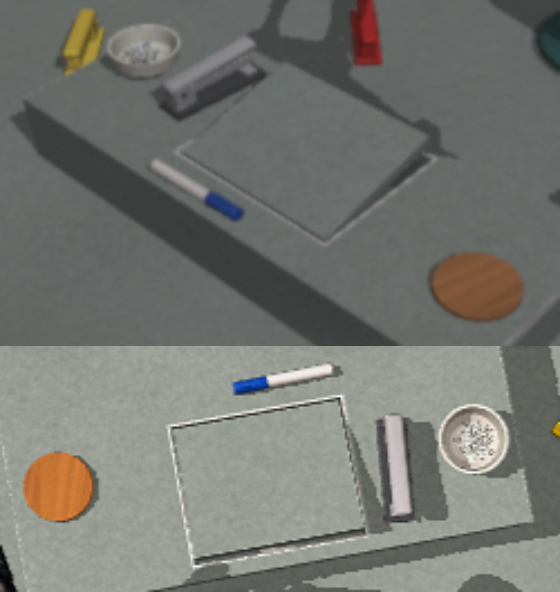

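The lid stands ajar: its front edge is raised at (432,140) with the opening visible under it. The stapler stands upright on the shelf, clear of the lid, and the bowl, coaster and marker are in place. The arm is away and touching nothing, so I'm handing the job in.

```bash
python3 -c "
from workcell import bot
print(bot.finish_job())"
```

```text
the job is handed in; nothing more can be done
None
```

The job is done and handed in at about 9.5 s of the 48 s allowed; the hand-in reported no verdict.

- **Stapler:** I pushed it to the right with two fingertips. It stands upright on plain shelf, about 27 mm clear of the lid opening and clear of the bowl.
- **Lid:** I pressed it at the middle of its front edge with shut fingers. The measured depth was about 6 mm, just short of the advised 7 mm, but past the 3.5 mm where the catch lets go. After I lifted away, the last pictures showed the lid ajar with its front edge up. I judged that by eye and did not measure the opening angle.
- **Other things:** The bowl, coaster and marker look unmoved in the pictures. The highest wrist force I read was about 4 N, and the arm ended well clear with force near zero.

No check failed.

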